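Ease a ratchet clamp back onto the rattan basket

ROBOT

A 6-joint arm with a two-finger parallel gripper is mounted at the origin on the work surface. World frame = base frame: x ahead of the robot, y to its left, z up, the work surface at z = 0. Lengths are in mm, angles in rad, forces in N, time in s.
With the tool pointing down it reaches from about 300 to 775 mm from the base axis. Payload 14.6 kg.
Tool frame: the origin (TCP) lies at the very end of the fingers, on their centre line; the grasp point (between the pads) lies 19 mm behind it; z points along the fingers, y is the line along which they close (so a half turn about z gives the same grasp; the last joint's range is limited). The gripper opens to 94 mm and grips with 3 to 60 N. Pads are 16 mm wide; open, the fingers measure 119 mm over their backs; the gripper's body (75 mm by 177 mm) begins 78 mm behind the grasp point.
Start: joints at [1.124, 0.3, 1.521, -0, 1.321, -0.067], TCP at [203.901, 510.797, 205.446] pointing down, gripper open.
Joint ranges: [-3.03, 3.03], [-0.79, 2.21], [0.23, 2.52], [-1.04, 4.18], [0, 3.07], [-2.55, 2.55]. Speed limits (rad/s): [2.22, 2.22, 2.57, 3.14, 3.14, 3.14].

INTERFACE

Orientations are given as [roll, pitch, yaw] about the fixed x, y, z axes, in that order (R = Rz(yaw) Ry(pitch) Rx(roll)).
In Python, from cell import manip gives the robot as it stands.
- The arm moves only by the tool servo_tool, never from a script. Its argument "motion" is a list that holds one entry, the list of rows, each a list of 7 numbers: the shift along the world's x, y, z as a fraction of full scale, then the turn, a rotation vector about the world's x, y, z as a fraction of full scale, then the closure, from 0 (fully open) to 1 (shut). In form: [[[x, y, z, rx, ry, rz, gripper], ...]]. A call has 1 to 10 rows; each row is the pose to reach, as a shift and turn from the pose commanded when the call began, turning the shorter way round; what a row does not reach only later rows make up. Full scale, the value 1, is 0.5 m for a shift and pi rad for a turn. A row lasts 1/10 s, in which the tool goes at most 50 mm and 8.59 degrees, less where a joint would pass 70% of its speed; a pose out of reach is approached as far as the arm can. A call with a number of a shift or a turn outside -1 to 1 is refused whole. A call with a gripper value outside its range is refused whole. The fingers move at their own pace and stop on an object; "newtons" is the grip in N (left out, the last holds). Time passes only in rows, so rows that repeat a pose let the fingers close. It gives the time, the measured TCP pose, the force, the opening and the grip force at its end, in the units of the state.
- manip.read_state(): the state, without advancing time (a new reading comes with each control period).
- manip.camera(name): name is "side" or "top"; returns a dict with "frame" (480x640x3 uint8, red, green, blue), "range_z" (480x640 float32, mm along the optical axis (not along the pixel's ray), 0 where there is no reading), "vfov" (degrees; the focal length in pixels is half the picture's height over the tangent of half this angle, whatever the lens; pixels are square), "cx", "cy" (the principal point, pixels), "cam_to_world" (4x4, takes a point from camera to world coordinates). Camera axes: x right, y down, z forward; pixel columns grow to the right and rows downward; lengths in mm; the calibration is good to about 2 mm. A picture is of the moment at which its call begins.
- manip.sign_off(): hands the job in; it is judged then, once.
The state is a dict: "clock": time; "joints": joint angles; "qd": joint speeds; "effort": joint torques, N m; "eef_pos": TCP position; "eef_rot": TCP orientation; "wrist_force": force on the tool from outside, world axes, zero at the start; "moment": the same for the moment, N m; "finger_gap": finger opening in mm; "finger_force": force on a finger pad.
Only numpy, scipy, OpenCV 4.12 (cv2) and the standard library are available. Lean on these libraries where they do the work, as an engineer would, in place of code of your own. Each camera call takes 0.05 s, during which the arm holds its last target. There are 200 camera calls.

TASK

The spring-loaded clamp beside the rattan basket is wound open and hangs on its pawl. Pinch the pawl's finger plate towards the crank's grip post, wind the crank on a touch so that the pawl comes off the toothed wheel without being forced (squeeze gently, well under 20 N), then, keeping the pinch, ease the crank back under control until the clamp bar rests against the basket's side, and let go. Do not let the drum run back by itself or press the bar hard into the basket, and leave the mug, soap dish and tongue cleaner where they are.

Things in the scene. Friction and masses are not known exactly. Their poses are not given: they have to be found in the camera images.
- drum_axis (a point): on the vertical axis of the clamp's drum, at its top, 50 mm above the shelf board (the board is 20 mm thick, on the work surface). The drum, 56 mm across, turns over a fixed steel saw-toothed wheel (48 teeth, 7.5 degrees apart, 102 mm across) on a steel base plate 120 x 100 mm. Crank, pawl and clamp bar turn with the drum
- handle (a point): where to pinch, from above: midway between the outer faces of the upright finger plate and grip post on the crank, 95.5 mm from the drum axis, 78 mm above the board. x axis: radially outward along the crank. Outer faces 37 mm apart along the radius, 31 when the pawl is lifted; 49 mm free towards the drum. Both 24 mm wide, tops 95 mm, crank arm's top 28 mm above the board
- finger_plate: steel plate 6 x 24 x 60 mm high on the pawl, at the drum side of the pinch; origin at its foot's centre, 35 mm above the board. Pushed outward, to the post, it lifts the pawl: 4 to 6 N if unloaded. Under the spring's load the pawl is locked and over 20 N would damage it. A 12 N pinch lifts it once the crank is wound on by some 0.02 to 0.1 rad, which unloads it
- grip_post: dark wooden post 10 x 24 x 67 mm high, fixed at the crank's end, at the outer side of the pinch; origin at the centre of its foot, 109 mm from the drum axis, 28 mm above the board
- clamp_bar: rubber-covered bar, 12 x 12 mm, 165 mm long, running from the drum opposite to the crank, 34 to 46 mm above the board; origin at its drum end, on the centre line, its own -x axis points along the bar away from the drum
- basket: round rattan basket fixed to the board, the one near the clamp, 85 mm high, 140 mm across; origin on its underside near the middle. It is hand-woven and lopsided: its side stands somewhere between 63 and 77 mm from the origin, so where the bar meets it must be felt. The bar rests on its side with about 4 N by the spring alone; more than 15 N dents it
- drum (a joint): angle of the drum (rad), growing counter-clockwise from above, which is winding open; starts at 0.6 to 1.2. A spring pulls it back clockwise with 0.5 to 0.7 N m, felt at the handle as up to 7 N along the arc, partly as a twist about the vertical, fast if nothing holds it: it must not run back faster than 1.5 rad/s. The bar meets the basket somewhere between 0 and 0.4
- pawl (a joint): angle of the sprung pawl (rad): 0 seated in the teeth, above 0.15 clear of them, 0.22 fully lifted. It turns about an upright pin on the crank; if the pinch is let go it springs back and catches the next tooth
- mug: white ceramic mug, loose, 76 mm across and 85 mm high, origin at the centre of its underside; a bystander
- soap_dish: coconut shell soap dish, loose, 104 mm across and 34 mm high, origin at the centre of its underside; a bystander
- tongue_cleaner: U of steel wire, loose, lying flat, 125 x 50 x 6 mm, origin near its middle; a bystander

How it is judged (in metres and radians):
On the way, in this order (a step that is already met when the one before it is completed fails the run):
1. the pawl is pinched clear of the teeth while the hand holds the crank (value of joint pawl above 0.15 rad and contact force between the fingers and grip_post above 1 N), for 0.2 s.
2. the bar has come to the basket with the crank still in the hand (contact force between clamp_bar and basket above 1 N and contact force between the fingers and grip_post above 1 N), for 0.2 s.
At the end, for the whole second after the job is handed in: the clamp bar rests against the side of the rattan basket with the spring's force (more than 2 N), the drum is still and the crank and pawl have been let go (contact force between clamp_bar and basket above 2 N and velocity of joint drum between -0.05 and 0.05 rad/s); the robot touches nothing.
It fails at once if the pawl's finger plate is squeezed with more than 20 N (forced under load) (contact force between the fingers and finger_plate above 20 N).
It fails at once if the drum runs back faster than 1.5 rad/s (velocity of joint drum below -1.5 rad/s).
It fails at once if the bar is pressed or slammed into the basket with more than 15 N (contact force between clamp_bar and basket above 15 N).
It fails at once if the mug, soap dish or tongue cleaner is moved more than 20 mm (distance of any of mug, soap_dish, tongue_cleaner from where it was at the start of the episode above 0.02 m).
It also fails if it takes over 72 s, if anything falls off the work surface, if the arm or the gripper's body presses on something with over 40 N, if the wrist force passes 120 N, or if a joint passes its speed limit or range.

## Working session

There is one attempt and no reset: what is moved stays moved. The work goes in short steps, Python scripts to look and compute and a tool call to move; the robot and the scene stay as the last step left them, time stands still between calls to the robot, and variables do not carry over. Pictures are saved under pics/ and viewed, at most 10 in all, crops included, and the job is handed in when it is done.

Besides the shell and the picture viewer there is one more tool, called after "Emit:" by a JSON object that holds its "name" and its "arguments". servo_tool: Moves the arm, as the interface text tells. Its arguments: {"type":"object","properties":{"motion":{"type":"array"},"newtons":{"type":"number"}},"required":["motion"]}

```bash
mkdir -p pics
cat > h.py <<'E'
import numpy as np, cv2
from cell import manip
def cloud(c):
    d=c["range_z"].astype(float);f=240/np.tan(np.radians(c["vfov"])/2)
    v,u=np.mgrid[0:480,0:640]
    P=np.stack([(u-c["cx"])/f*d,(v-c["cy"])/f*d,d],-1)
    M=np.array(c["cam_to_world"]);return P@M[:3,:3].T+M[:3,3]
E
python3 - <<'E'
from h import *
for n in("top","side"):
    c=manip.camera(n);cv2.imwrite(f"pics/{n}0.png",c["frame"][...,::-1]);np.savez(f"{n}0.npz",W=cloud(c),F=c["frame"])
    print(n,c["cam_to_world"],c["vfov"],c["cx"],c["cy"])
print(manip.read_state())
E
```

```text
top [[ 2.17937644e-02 -9.83972060e-01  1.76985924e-01  4.98775165e+02]
 [-9.99213275e-01 -2.73048068e-02 -2.87624469e-02  5.13596382e+01]
 [ 3.31340106e-02 -1.76219843e-01 -9.83793019e-01  7.80907921e+02]
 [ 0.00000000e+00  0.00000000e+00  0.00000000e+00  1.00000000e+00]] 56.8875665285278 327.8195489945089 238.3121156698131
side [[ 9.62015487e-01 -1.37097323e-01  2.36073139e-01  4.18959620e+02]
 [-2.72987704e-01 -4.76840163e-01  8.35524489e-01 -6.71869401e+02]
 [-1.97901642e-03 -8.68232562e-01 -4.96153505e-01  5.26263137e+02]
 [ 0.00000000e+00  0.00000000e+00  0.00000000e+00  1.00000000e+00]] 47.20437943589258 321.3588047893494 232.31230076160585
{'clock': 0.1, 'joints': array([ 1.12443528e+00,  3.00411169e-01,  1.52151942e+00, -4.75121619e-06,
        1.32067970e+00, -6.65952416e-02]), 'qd': array([ 4.45387702e-05,  4.79682319e-04, -2.01066534e-04, -8.59346338e-04,
        1.76243737e-03, -4.05081410e-04]), 'effort': array([-1.88293166e-04, -5.32648873e+01, -3.53279865e+01,  7.09624845e-02,
        2.36188306e-02, -1.20419284e-05]), 'eef_pos': array([203.78820255, 510.60401973, 204.94528059]), 'eef_rot': array([-3.14057697e+00, -6.31277667e-05,  2.76182799e+00]), 'wrist_force': array([-0.38097224,  0.37210431,  0.09089304]), 'moment': array([ 0.05406429,  0.02643801, -0.06024649]), 'finger_force': 0.0, 'finger_gap': 94.09312077396937}
```

View pics/top0.png

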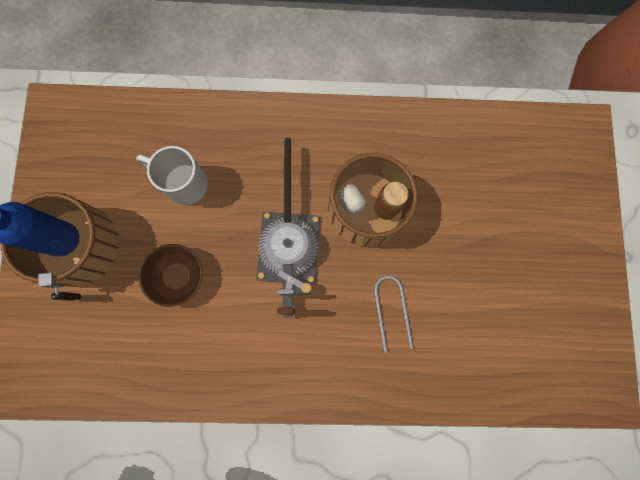

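View pics/side0.png

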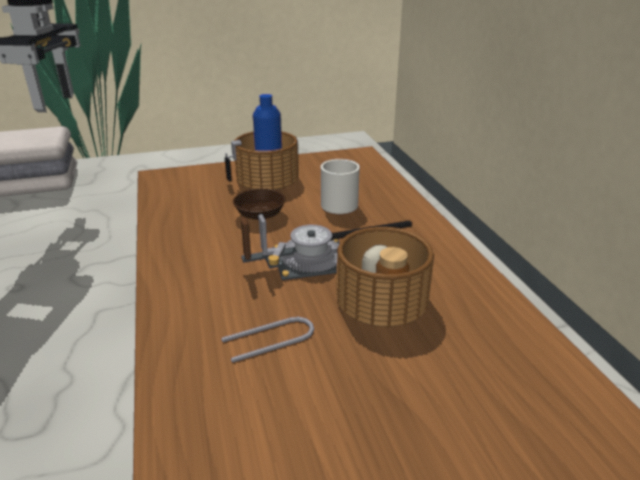

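Top view: drum at about (288,243), crank pointing down with plate near (287,292) and post at (287,311). The bar runs up to (288,140), the near basket is at (373,200), and the soap dish at (172,275) is left of the crank's path. Side view agrees, with plate and post upright at (263,235) and (247,242).

Run:
```python
from h import *
a=np.load("top0.npz");W=a["W"]
def reg(u0,u1,v0,v1,z0,z1):
    P=W[v0:v1,u0:u1].reshape(-1,3);return P[(P[:,2]>z0)&(P[:,2]<z1)]
def s(n,P): print(n,len(P),P.mean(0).round(1),P.min(0).round(1),P.max(0).round(1)) if len(P) else print(n,0)
s("board",reg(200,240,320,400,0,40))
D=reg(250,325,205,275,64,76);s("drumtop",D)
if len(D): print(cv2.minEnclosingCircle(D[:,:2].astype(np.float32)))
T=reg(260,320,270,330,100,125);s("tops",T)
b=reg(275,300,130,205,55,75);s("bar",b);print("bar line",cv2.fitLine(b[:,:2].astype(np.float32),cv2.DIST_HUBER,0,.01,.01).ravel())
k=reg(325,420,150,250,95,112);s("basket rim",k);print(cv2.minEnclosingCircle(k[:,:2].astype(np.float32)))
s("soap",reg(135,210,240,310,35,70));s("mug",reg(130,215,140,210,90,115))
# tops split along x
print(T[np.argsort(T[:,0])].round(0)[::max(1,len(T)//40)].tolist())
b=np.load("side0.npz")["W"]
P=b[205:275,235:275].reshape(-1,3);P=P[(P[:,2]>75)&(P[:,2]<122)]
s("side tops",P);print(P[np.argsort(P[:,0])].round(0)[::max(1,len(P)//25)].tolist())
```

```text
board 3189 [427.9 203.5  20.5] [364.7 167.8  15.6] [492.2 239.9  24.9]
drumtop 1447 [620.5  97.6  70.2] [584.2  64.   64.1] [682. 131.  76.]
((633.0343017578125, 98.32198333740234), 49.20698165893555)
tops 181 [519.3  93.8 113.9] [503.   81.5 100.1] [538.8 105.9 118.2]
bar 466 [740.5 101.6  65.7] [682.6  94.6  61.1] [799.4 108.9  70. ]
bar line [9.99297202e-01 3.74843962e-02 7.40284912e+02 1.01590645e+02]
basket rim 1815 [692.5 -43.1 106.5] [ 622.5 -108.7   95. ] [761.9  31.2 112. ]
((692.5715942382812, -38.78504943847656), 70.44380187988281)
soap 1644 [564.  293.   47.3] [512.  234.5  35. ] [613.3 336.9  58. ]
mug 774 [726.9 286.2 100.7] [687.1 244.1  90. ] [763.  340.4 108.5]
[[503.0, 102.0, 114.0], [503.0, 96.0, 108.0], [504.0, 105.0, 113.0], [505.0, 99.0, 115.0], [505.0, 93.0, 115.0], [505.0, 87.0, 115.0], [506.0, 105.0, 114.0], [506.0, 99.0, 115.0], [506.0, 93.0, 115.0], [506.0, 87.0, 115.0], [507.0, 82.0, 103.0], [507.0, 100.0, 115.0], [508.0, 94.0, 114.0], [508.0, 87.0, 117.0], [508.0, 83.0, 115.0], [509.0, 102.0, 117.0], [509.0, 96.0, 116.0], [509.0, 90.0, 114.0], [509.0, 84.
[... 542 characters left out ...]
.0], [538.0, 91.0, 117.0], [538.0, 93.0, 116.0], [539.0, 85.0, 114.0]]
side tops 378 [520.   84.   98.3] [503.1  75.4  75. ] [540.1 104.5 116.7]
[[503.0, 94.0, 80.0], [503.0, 99.0, 75.0], [504.0, 88.0, 82.0], [504.0, 79.0, 87.0], [505.0, 76.0, 79.0], [506.0, 84.0, 116.0], [507.0, 80.0, 94.0], [507.0, 94.0, 116.0], [508.0, 78.0, 97.0], [509.0, 79.0, 84.0], [510.0, 91.0, 115.0], [511.0, 80.0, 107.0], [512.0, 78.0, 102.0], [512.0, 80.0, 87.0], [514.0, 82.0, 76.0], [533.0, 95.0, 93.0], [534.0, 100.0, 85.0], [534.0, 84.0, 111.0], [534.0, 86.0, 85.0], [535.0, 81.0, 82.0], [536.0, 81.0, 95.0], [536.0, 82.0, 105.0], [537.0, 83.0, 115.0], [538.0, 77.0, 93.0], [539.0, 82.0, 92.0], [540.0, 80.0, 90.0]]
```

Emit:
{"name": "servo_tool", "arguments": {"motion": [[[0.634,-0.834,0,0,0,-0.367,0.2],[0.634,-0.834,0,0,0,-0.367,0.2],[0.634,-0.834,0,0,0,-0.367,0.2],[0.634,-0.834,0,0,0,-0.367,0.2],[0.634,-0.834,0,0,0,-0.367,0.2],[0.634,-0.834,0,0,0,-0.367,0.2],[0.634,-0.834,0,0,0,-0.367,0.2],[0.634,-0.834,0,0,0,-0.367,0.2],[0.634,-0.834,0,0,0,-0.367,0.2],[0.634,-0.834,0,0,0,-0.367,0.2]]], "newtons": 5}}

```text
clock: 1.1
eef_pos: [507.3, 110.8, 205.4]
eef_rot: [-3.141, -0.0, 1.609]
wrist_force: [1.1, 0.3, -0.3]
finger_gap: 75.0
finger_force: 0.0
```

Emit:
{"name": "servo_tool", "arguments": {"motion": [[[0,0,0,0,0,0,0.2],[0,0,0,0,0,0,0.2]]]}}

```text
clock: 1.3
eef_pos: [506.5, 112.1, 204.9]
eef_rot: [-3.14, -0.0, 1.607]
wrist_force: [-1.3, 0.5, 0.1]
finger_gap: 75.2
finger_force: 0.0
```

Emit:
{"name": "servo_tool", "arguments": {"motion": [[[0.029,-0.037,0,0,0,0,0.2],[0.029,-0.037,0,0,0,0,0.2],[0.029,-0.037,-0.04,0,0,0,0.2],[0.029,-0.037,-0.08,0,0,0,0.2],[0.029,-0.037,-0.12,0,0,0,0.2],[0.029,-0.037,-0.15,0,0,0,0.2],[0.029,-0.037,-0.15,0,0,0,0.2]]]}}

```text
clock: 2.0
eef_pos: [519.3, 95.5, 128.8]
eef_rot: [-3.138, 0.0, 1.61]
wrist_force: [-0.8, -0.8, 0.8]
finger_gap: 75.2
finger_force: 0.0
```

Run:
```python
from h import *
c=manip.camera("side");f=c["frame"][150:310,170:380,::-1];cv2.imwrite("pics/s1.png",cv2.resize(f,None,fx=3.5,fy=3.5))
print(manip.read_state())
```

```text
{'clock': 2.05, 'joints': array([1.12075596e-01, 3.29090324e-01, 1.66684136e+00, 1.38047383e-04,
       1.14717146e+00, 7.26323438e-02]), 'qd': array([-0.00892674, -0.02071314, -0.03022341, -0.00144936,  0.01469442,
       -0.00363635]), 'effort': array([-4.40586463e-02, -5.01378036e+01, -3.09333050e+01,  6.50163693e-02,
       -2.63511250e-01,  1.54364813e-02]), 'eef_pos': array([520.07447712,  95.39828619, 130.17341755]), 'eef_rot': array([-3.14007702e+00, -1.58130793e-05,  1.61018273e+00]), 'wrist_force': array([-0.0733523 ,  0.65704922, -0.66347314]), 'moment': array([-0.02965613,  0.0287635 , -0.02215891]), 'finger_force': 0.0, 'finger_gap': 75.03425407372579}
```

View pics/s1.png

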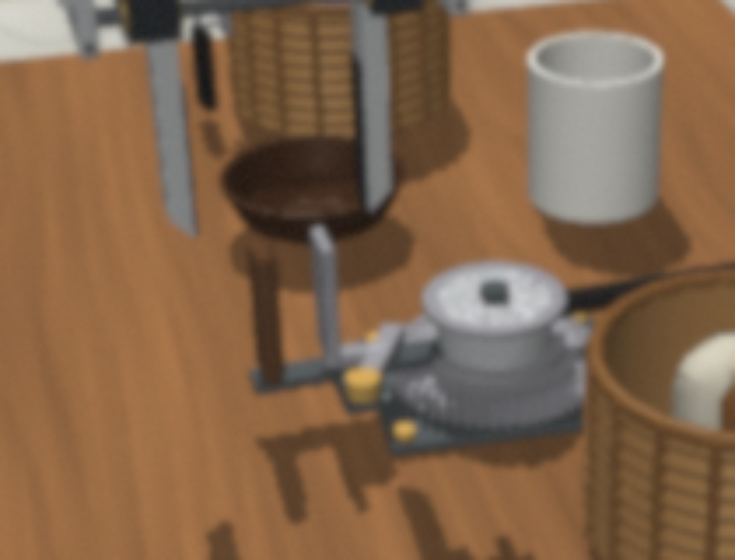

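The open fingers (crop x≈180 and x≈375) straddle the post (262) and plate (322). I'll descend and close gently.

Emit:
{"name": "servo_tool", "arguments": {"motion": [[[0.002,-0.003,-0.03,0,0,0,0.2],[0.002,-0.003,-0.06,0,0,0,0.2],[0.002,-0.003,-0.085,0,0,0,0.2],[0.002,-0.003,-0.102,0,0,0,0.2],[0.002,-0.003,-0.102,0,0,0,0.2],[0.002,-0.003,-0.102,0,0,0,0.4],[0.002,-0.003,-0.102,0,0,0,0.5],[0.002,-0.003,-0.102,0,0,0,0.55],[0.002,-0.003,-0.102,0,0,0,0.58],[0.002,-0.003,-0.102,0,0,0,0.58]]], "newtons": 4}}

```text
clock: 3.05
eef_pos: [522.1, 92.7, 79.6]
eef_rot: [3.141, -0.0, 1.609]
wrist_force: [-0.3, 0.4, -0.2]
finger_gap: 40.2
finger_force: 0.0
```

```bash
python3 -c "
from h import *
s=manip.read_state();print(s['eef_pos'],s['eef_rot'],s['wrist_force'],s['moment'],s['finger_gap'],s['finger_force'])"
```

```text
[522.07299139  92.74297548  79.62934423] [ 3.14131188e+00 -1.56382734e-05  1.60880770e+00] [-0.32362657  0.38660996 -0.15793167] [-0.04802782  0.10203046  0.04237505] 40.21143693282351 0.0
```

Emit:
{"name": "servo_tool", "arguments": {"motion": [[[-0.002,0.001,0,0,0,0,0.6],[-0.002,0.001,0,0,0,0,0.62],[-0.002,0.001,0,0,0,0,0.65],[-0.002,0.001,0,0,0,0,0.8],[-0.002,0.001,0,0,0,0,0.8]]], "newtons": 4}}

```text
clock: 3.55
eef_pos: [521.9, 93.1, 79.6]
eef_rot: [3.139, 0.0, 1.609]
wrist_force: [7.8, -0.4, -4.8]
finger_gap: 37.4
finger_force: 4.0
```

```bash
cat > r.py <<'E'
from h import *
s=manip.read_state();print(s['eef_pos'].round(2),s['eef_rot'].round(4),s['wrist_force'].round(2),s['moment'].round(3),round(s['finger_gap'],2),round(s['finger_force'],2))
E
python3 r.py
```

```text
[521.9   93.14  79.55] [3.1392e+00 1.0000e-04 1.6087e+00] [ 7.76 -0.39 -4.75] [-0.208 -1.322  0.046] 37.39 3.98
```

Emit:
{"name": "servo_tool", "arguments": {"motion": [[[0.001,0,0,0,0,0,0.8],[0.002,0,0,0,0,0,0.8],[0.002,0,0,0,0,0,0.8],[0.002,0,0,0,0,0,0.8]]], "newtons": 4}}

```text
clock: 3.95
eef_pos: [522.6, 93.2, 79.6]
eef_rot: [3.14, 0.0, 1.609]
wrist_force: [6.2, -1.0, -3.8]
finger_gap: 36.0
finger_force: 4.0
```

```bash
python3 r.py
```

```text
[522.64  93.17  79.57] [3.1398e+00 1.0000e-04 1.6088e+00] [ 6.19 -1.01 -3.8 ] [-0.191 -0.99   0.039] 36.04 3.98
```

Emit:
{"name": "servo_tool", "arguments": {"motion": [[[0.001,0,0,0,0,0,0.8],[0.001,0,0,0,0,0,0.8],[0.001,0,0,0,0,0,0.8]]], "newtons": 4}}

```text
clock: 4.25
eef_pos: [522.7, 93.2, 79.6]
eef_rot: [3.141, 0.0, 1.609]
wrist_force: [3.5, -1.3, 0.2]
finger_gap: 36.3
finger_force: 4.0
```

```bash
python3 r.py
```

```text
[522.65  93.19  79.56] [3.1411e+00 1.0000e-04 1.6088e+00] [ 3.47 -1.25  0.18] [-0.348 -0.602 -0.015] 36.33 3.98
```

Emit:
{"name": "servo_tool", "arguments": {"motion": [[[0.0006,0,0,0,0,0,0.9],[0.0006,0,0,0,0,0,0.9],[0.0006,0,0,0,0,0,0.9]]], "newtons": 9}}

```text
clock: 4.55
eef_pos: [522.6, 93.2, 79.5]
eef_rot: [-3.141, 0.0, 1.609]
wrist_force: [-1.8, -1.8, 3.3]
finger_gap: 36.3
finger_force: 9.0
```

```bash
python3 r.py
```

```text
[522.64  93.21  79.52] [-3.1412e+00  1.0000e-04  1.6088e+00] [-1.84 -1.83  3.32] [-0.526  0.202 -0.029] 36.31 8.99
```

Emit:
{"name": "servo_tool", "arguments": {"motion": [[[0,-0.002,0,0,0,0.0033,0.9],[0,-0.004,0,0,0,0.0066,0.9],[0,-0.006,0,0,0,0.01,0.9],[0,-0.008,0,0,0,0.0133,0.9],[0,-0.0095,0,0,0,0.016,0.9],[0,-0.0095,0,0,0,0.016,0.9],[0,-0.0095,0,0,0,0.016,0.9]]], "newtons": 9}}

```text
clock: 5.25
eef_pos: [522.4, 88.9, 79.5]
eef_rot: [-3.141, -0.001, 1.66]
wrist_force: [-4.0, 4.0, 4.1]
finger_gap: 35.3
finger_force: 8.9
```

```bash
python3 r.py
```

```text
[522.44  88.94  79.49] [-3.1409e+00 -9.0000e-04  1.6595e+00] [-4.04  3.95  4.06] [ 0.554  0.716 -0.265] 35.25 8.94
```

Emit:
{"name": "servo_tool", "arguments": {"motion": [[[-0.001,0,0,0,0,0,0.9],[-0.002,0,0,0,0,0,0.9],[-0.003,0,0,0,0,0,0.9],[-0.004,0,0,0,0,0,0.9],[-0.004,0,0,0,0,0,0.9]]], "newtons": 9}}

```text
clock: 5.75
eef_pos: [520.9, 88.7, 79.5]
eef_rot: [3.141, -0.0, 1.659]
wrist_force: [-0.8, 5.6, 2.3]
finger_gap: 32.0
finger_force: 8.9
```

```bash
python3 r.py
```

```text
[520.88  88.67  79.5 ] [ 3.1412e+00 -3.0000e-04  1.6592e+00] [-0.78  5.64  2.31] [ 0.803  0.062 -0.122] 32.04 8.88
```

Emit:
{"name": "servo_tool", "arguments": {"motion": [[[-0.001,0,0,0,0,0,0.9],[-0.002,0,0,0,0,0,0.9],[-0.002,0,0,0,0,0,0.9],[-0.002,0,0,0,0,0,0.9]]], "newtons": 10}}

```text
clock: 6.15
eef_pos: [520.4, 88.8, 79.5]
eef_rot: [3.14, -0.0, 1.659]
wrist_force: [4.2, 7.0, -0.7]
finger_gap: 31.2
finger_force: 10.1
```

```bash
python3 r.py
```

```text
[520.44  88.79  79.52] [ 3.1398e+00 -4.0000e-04  1.6593e+00] [ 4.19  6.96 -0.67] [ 1.158 -0.777  0.003] 31.21 10.11
```

Emit:
{"name": "servo_tool", "arguments": {"motion": [[[0.0006,0,0,0,0,0,0.9],[0.0006,0,0,0,0,0,0.9],[0.0002,0.0059,0,0,0,-0.0096,0.9],[0,0.0118,0,0,0,-0.0191,0.9],[0,0.0177,0,0,0,-0.0286,0.9],[0,0.0236,0,0,0,-0.0382,0.9],[0.0003,0.0295,0,0,0,-0.0477,0.9],[0.0007,0.0354,0,0,0,-0.0573,0.9],[0.0007,0.0354,0,0,0,-0.0573,0.9]]], "newtons": 12}}

```text
clock: 7.05
eef_pos: [520.7, 106.7, 79.5]
eef_rot: [3.14, -0.001, 1.478]
wrist_force: [4.2, 5.5, 0.4]
finger_gap: 31.3
finger_force: 12.1
```

```bash
python3 r.py
```

```text
[520.7  106.66  79.51] [ 3.1401e+00 -6.0000e-04  1.4785e+00] [4.21 5.5  0.41] [ 0.971 -0.54  -0.054] 31.27 12.06
```

Emit:
{"name": "servo_tool", "arguments": {"motion": [[[0.0014,0.0059,0,0,0,-0.0096,0.9],[0.0022,0.0117,0,0,0,-0.0191,0.9],[0.0032,0.0175,0,0,0,-0.0286,0.9],[0.0044,0.0233,0,0,0,-0.0382,0.9],[0.0057,0.0291,0,0,0,-0.0477,0.9],[0.0072,0.0348,0,0,0,-0.0573,0.9],[0.0089,0.0404,0,0,0,-0.0668,0.9],[0.0108,0.0461,0,0,0,-0.0764,0.9],[0.0108,0.0461,0,0,0,-0.0764,0.9]]], "newtons": 12}}

```text
clock: 7.95
eef_pos: [526.0, 129.7, 79.6]
eef_rot: [3.141, -0.001, 1.239]
wrist_force: [1.7, 5.3, 1.1]
finger_gap: 31.0
finger_force: 12.1
```

```bash
python3 r.py
```

```text
[526.01 129.67  79.56] [ 3.1406e+00 -7.0000e-04  1.2385e+00] [1.7  5.34 1.1 ] [ 0.847 -0.264 -0.068] 31.03 12.06
```

Emit:
{"name": "servo_tool", "arguments": {"motion": [[[0.0013,0.0037,0,0,0,-0.0064,0.9],[0.0027,0.0074,0,0,0,-0.0127,0.9],[0.0042,0.011,0,0,0,-0.0191,0.9],[0.0057,0.0147,0,0,0,-0.0255,0.9],[0.0073,0.0183,0,0,0,-0.0318,0.9],[0.009,0.0218,0,0,0,-0.0382,0.9],[0.009,0.0218,0,0,0,-0.0382,0.9]]], "newtons": 12}}

```text
clock: 8.65
eef_pos: [530.6, 140.4, 79.5]
eef_rot: [3.141, -0.001, 1.118]
wrist_force: [3.6, 4.8, 0.8]
finger_gap: 31.1
finger_force: 12.1
```

```bash
python3 r.py
```

```text
[530.59 140.4   79.53] [ 3.1405e+00 -7.0000e-04  1.1178e+00] [3.59 4.83 0.84] [ 0.75  -0.54   0.039] 31.08 12.11
```

Emit:
{"name": "servo_tool", "arguments": {"motion": [[[0.0005,0.001,0,0,0,-0.0019,0.9],[0.001,0.0021,0,0,0,-0.0038,0.9],[0.001,0.0021,0,0,0,-0.0038,0.9]]]}}

```text
clock: 8.95
eef_pos: [531.1, 141.3, 79.6]
eef_rot: [3.14, -0.001, 1.106]
wrist_force: [3.6, 4.9, 1.2]
finger_gap: 31.7
finger_force: 12.1
```

Emit:
{"name": "servo_tool", "arguments": {"motion": [[[0,0,0,0,0,0,0.9]]]}}

```text
clock: 9.05
eef_pos: [531.0, 141.3, 79.5]
eef_rot: [3.141, -0.001, 1.106]
wrist_force: [2.7, 3.9, -0.1]
finger_gap: 31.2
finger_force: 12.1
```

Emit:
{"name": "servo_tool", "arguments": {"motion": [[[0.0005,0.001,0,0,0,-0.0019,0.9],[0.001,0.0021,0,0,0,-0.0038,0.9],[0.001,0.0021,0,0,0,-0.0038,0.9],[0.001,0.0021,0,0,0,-0.0038,0.9]]]}}

```text
clock: 9.45
eef_pos: [531.6, 142.3, 79.5]
eef_rot: [3.14, -0.001, 1.095]
wrist_force: [3.1, 4.5, 0.5]
finger_gap: 31.2
finger_force: 12.2
```

```bash
python3 r.py
```

```text
[531.58 142.33  79.54] [ 3.1404e+00 -7.0000e-04  1.0945e+00] [3.07 4.54 0.5 ] [ 0.719 -0.538  0.039] 31.22 12.15
```

Emit:
{"name": "servo_tool", "arguments": {"motion": [[[0.0005,0.001,0,0,0,-0.0019,0.9],[0.0011,0.0021,0,0,0,-0.0038,0.9],[0.0011,0.0021,0,0,0,-0.0038,0.9],[0.0011,0.0021,0,0,0,-0.0038,0.9]]]}}

```text
clock: 9.85
eef_pos: [532.1, 143.4, 79.5]
eef_rot: [3.14, -0.001, 1.083]
wrist_force: [4.0, 4.4, 0.1]
finger_gap: 31.5
finger_force: 12.1
```

```bash
python3 r.py
```

```text
[532.14 143.38  79.53] [ 3.1405e+00 -7.0000e-04  1.0826e+00] [4.04 4.36 0.13] [ 0.69  -0.634  0.014] 31.51 12.15
```

Emit:
{"name": "servo_tool", "arguments": {"motion": [[[0.0005,0.001,0,0,0,-0.0019,0.9],[0.001,0.0021,0,0,0,-0.0038,0.9],[0.001,0.0021,0,0,0,-0.0038,0.9],[0.001,0.0021,0,0,0,-0.0038,0.9]]]}}

```text
clock: 10.25
eef_pos: [532.7, 144.4, 79.6]
eef_rot: [3.14, -0.001, 1.071]
wrist_force: [4.9, 4.7, -0.5]
finger_gap: 31.5
finger_force: 12.2
```

```bash
python3 r.py
```

```text
[532.69 144.36  79.55] [ 3.1403e+00 -8.0000e-04  1.0706e+00] [ 4.9   4.72 -0.51] [ 0.644 -0.731  0.007] 31.49 12.15
```

Emit:
{"name": "servo_tool", "arguments": {"motion": [[[0.0006,0.001,0,0,0,-0.0019,0.9],[0.0013,0.002,0,0,0,-0.0038,0.9],[0.0013,0.002,0,0,0,-0.0038,0.9],[0.0013,0.002,0,0,0,-0.0038,0.9]]]}}

```text
clock: 10.65
eef_pos: [533.3, 145.4, 79.5]
eef_rot: [3.14, -0.001, 1.059]
wrist_force: [3.4, 4.6, 0.2]
finger_gap: 30.9
finger_force: 12.2
```

```bash
python3 r.py
```

```text
[533.29 145.41  79.53] [ 3.1405e+00 -7.0000e-04  1.0587e+00] [3.43 4.63 0.22] [ 0.639 -0.6    0.061] 30.93 12.15
```

Emit:
{"name": "servo_tool", "arguments": {"motion": [[[0.0006,0.001,0,0,0,-0.0019,0.9],[0.0012,0.0021,0,0,0,-0.0038,0.9],[0.0012,0.0021,0,0,0,-0.0038,0.9],[0.0012,0.0021,0,0,0,-0.0038,0.9]]]}}

```text
clock: 11.05
eef_pos: [533.9, 146.4, 79.5]
eef_rot: [3.14, -0.001, 1.047]
wrist_force: [3.1, 4.5, 0.4]
finger_gap: 31.4
finger_force: 12.1
```

```bash
python3 r.py
```

```text
[533.9  146.42  79.55] [ 3.1404e+00 -7.0000e-04  1.0467e+00] [3.05 4.45 0.36] [ 0.63  -0.525 -0.018] 31.44 12.14
```

Emit:
{"name": "servo_tool", "arguments": {"motion": [[[0.0006,0.001,0,0,0,-0.0019,0.9],[0.0012,0.0021,0,0,0,-0.0038,0.9],[0.0012,0.0021,0,0,0,-0.0038,0.9],[0.0012,0.0021,0,0,0,-0.0038,0.9]]]}}

```text
clock: 11.45
eef_pos: [534.1, 146.9, 79.5]
eef_rot: [3.141, 0.001, 1.035]
wrist_force: [1.4, -5.5, 3.0]
finger_gap: 31.2
finger_force: 12.1
```

```bash
python3 r.py
```

```text
[534.13 146.89  79.5 ] [3.1409e+00 5.0000e-04 1.0353e+00] [ 1.44 -5.52  3.04] [-1.056 -0.363  0.126] 31.17 12.09
```

Contact felt: the tangential force flipped from +5.6 to −4 N. I'll ease off slightly so only the spring presses.

Emit:
{"name": "servo_tool", "arguments": {"motion": [[[-0.0005,-0.0007,0,0,0,0.0015,0.9],[-0.0005,-0.0007,0,0,0,0.0015,0.9],[-0.0005,-0.0007,0,0,0,0.0015,0.9],[-0.0005,-0.0007,0,0,0,0.0015,0.9]]]}}

```text
clock: 11.85
eef_pos: [534.1, 146.9, 79.5]
eef_rot: [3.141, -0.0, 1.04]
wrist_force: [5.0, -3.6, 1.0]
finger_gap: 31.3
finger_force: 12.0
```

```bash
python3 r.py
```

```text
[534.05 146.89  79.5 ] [ 3.1407e+00 -3.0000e-04  1.0402e+00] [ 5.04 -3.61  1.01] [-0.707 -0.793  0.047] 31.26 11.96
```

Emit:
{"name": "servo_tool", "arguments": {"motion": [[[0.0007,-0.0004,0,0,0,0,0.9],[0.0007,-0.0004,0,0,0,0,0.9],[0.0007,-0.0004,0,0,0,0,0.9]]]}}

```text
clock: 12.15
eef_pos: [534.1, 146.9, 79.5]
eef_rot: [3.141, -0.0, 1.04]
wrist_force: [2.4, -2.5, 2.6]
finger_gap: 31.3
finger_force: 12.0
```

```bash
python3 r.py
```

```text
[534.09 146.87  79.5 ] [ 3.1414e+00 -1.0000e-04  1.0402e+00] [ 2.39 -2.55  2.64] [-0.571 -0.391  0.044] 31.31 11.98
```

Emit:
{"name": "servo_tool", "arguments": {"motion": [[[0,0,0,0,0,0,0.65],[0,0,0,0,0,0,0.6],[0,0,0,0,0,0,0.5],[0,0,0,0,0,0,0.35],[0,0,0,0,0,0,0.25],[0,0,0,0,0,0,0.25]]]}}

```text
clock: 12.75
eef_pos: [533.8, 147.0, 79.3]
eef_rot: [-3.141, 0.0, 1.04]
wrist_force: [0.1, -0.6, 0.2]
finger_gap: 66.2
finger_force: 0.0
```

```bash
python3 r.py
```

```text
[533.75 146.96  79.25] [-3.1410e+00  4.0000e-04  1.0403e+00] [ 0.13 -0.6   0.24] [-0.061  0.096 -0.031] 66.21 0.0
```

Free of contact, so I'll lift straight up.

Emit:
{"name": "servo_tool", "arguments": {"motion": [[[0,0,0.02,0,0,0,0.25],[0,0,0.06,0,0,0,0.25],[0,0,0.1,0,0,0,0.25],[0,0,0.16,0,0,0,0.25],[0,0,0.22,0,0,0,0.25],[0,0,0.22,0,0,0,0.25],[0,0,0.22,0,0,0,0.25],[0,0,0.22,0,0,0,0.25]]]}}

```text
clock: 13.55
eef_pos: [533.6, 146.8, 188.6]
eef_rot: [-3.14, 0.001, 1.04]
wrist_force: [-0.6, -0.8, 0.6]
finger_gap: 70.3
finger_force: 0.0
```

```bash
python3 r.py
python3 - <<'E'
from h import *
for n in("top","side"):
    c=manip.camera(n);W=cloud(c)
    cv2.imwrite(f"pics/{n}2.png",c["frame"][...,::-1])
a=cv2.imread("pics/top2.png")[120:340,130:450];b=cv2.imread("pics/side2.png")[140:360,200:520]
cv2.imwrite("pics/f.png",cv2.resize(np.vstack([a,b]),None,fx=1.36,fy=1.36))
E
```

```text
[533.59 146.82 188.61] [-3.1405e+00  1.0000e-03  1.0402e+00] [-0.56 -0.76  0.58] [-0.036  0.113  0.071] 70.28 0.0
```

View pics/f.png

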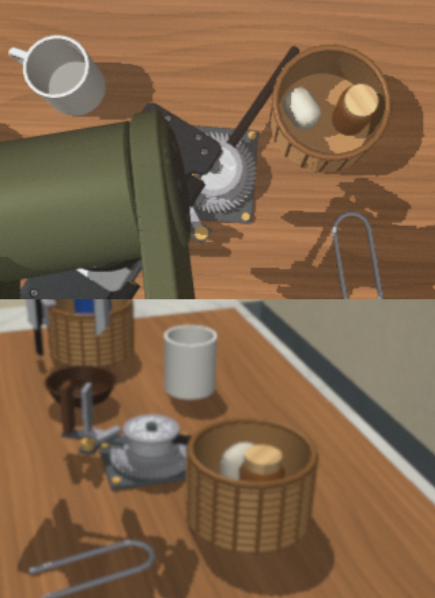

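The bar (top crop, from (235,140) to (297,50)) lies against the basket's side at about (278,85). The hand is clear, and the mug and tongue cleaner are where they were.

```bash
python3 -c "
from cell import manip
print(manip.sign_off())"
```

```text
the job is handed in; nothing more can be done
None
```

I pinched the pawl clear, eased the crank back until the bar rested on the basket's side, let go and handed the job in after about 14 s. The hand-in gave no verdict. The final pictures show the bar against the basket, the hand clear, and no visible shift of the mug, soap dish or tongue cleaner.

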